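Clamp a drying tray and press its batch mark

TASK

The perforated drying tray in the jig needs its batch mark. First push the toggle clamp's handle over so that it snaps shut by itself and holds the tray; only then press the black-knobbed plunger of the marking press fully down against its stop, stay there for a moment, and let it spring back up. Leave the clamp shut, and do not shift the jar, the bin or the brush.

Things in the scene. Friction and masses are not known exactly. Their poses are not given: they have to be found in the camera images.
- jig: Fixed aluminium plate 330 x 360 mm (x, y), 12 mm thick; a cream perforated tray 200 x 310 mm lies on its +x side, tray top 20 mm above the bench. Origin: centre of the underside, on the bench; x points to the tray. Clamp and press stand side by side on its -x strip, 150 to 210 mm apart along y, axes parallel to the jig's; either may be on the left.
- clamp: The toggle clamp's fixed steel bracket, 100 x 50 mm (x, y), 63 mm high. Origin: centre of its underside, 12 mm above the bench. x points to the tray: the handle is pushed over in this +x direction. On the +x side a holding arm with a rubber foot, linked to the handle: raised when open, down on the tray when shut.
- clamp_pivot (a point): The handle's hinge axis (along the clamp's y) at mid-width of the bracket, 62 mm above the bench.
- handle_tip (a point): The free upper end of the clamp's handle: a straight lever 115 mm long from the pivot, ending in a black rubber grip 28 mm in diameter and 74 mm long. The point is the end of the grip on its axis, about 154 mm above the bench when open or shut, and 177 mm when upright.
- handle (a joint): The handle's angle, rad. 0: open, leaning 0.65 rad (37 degrees) from upright towards the clamp's -x. 1.30: shut, leaning 0.65 rad towards +x. It is over-centre: a spring drives it away from upright (0.65) to whichever end it is nearer, so once pushed past upright it snaps the rest of the way. Pushing at the grip takes about 5 N at first, falling to nothing at upright.
- press: The fixed marking press: a grey column 45 x 45 mm with a foot 80 x 70 mm and a head 45 mm wide reaching out 122 mm over the tray in its +x direction, top of the head 127 mm above the bench. Origin: centre of the underside of its foot, under the column, 12 mm above the bench.
- plunger_top (a point): Centre of the flat top of the plunger's round black knob (48 mm in diameter, 20 mm high), 85 mm from the press's origin along its +x; 174 mm above the bench when up.
- plunger (a joint): How far the plunger is pressed straight down, m. 0: fully up. 0.025: bottomed against its stop. A spring returns it; it takes about 4 N to start and 12 N to reach the stop.
- jar: Bystander: a glass jar with a steel lid, 70 mm in diameter and 110 mm high, standing on the bench beyond one side of the jig. Origin: centre of its underside.
- bin: Bystander: an open grey plastic bin 120 x 170 mm, 70 mm high, on the bench beyond the other side of the jig. Origin: centre of its underside.
- brush: Bystander: a hand brush 200 mm long lying on the bench along the jig's -x edge, between the jig and the robot. Origin: on its underside, at mid-length.

How it is judged:
On the way, in this order (a step that is already met when the one before it is completed fails the run):
1. the clamp handle has been flipped over and is shut (1.2 rad or more) (value of joint handle above 1.2 rad), for 0.2 s.
2. the plunger is pressed to within 2 mm of its stop, the clamp shut (value of joint plunger above 0.023 m and value of joint handle above 1.2 rad), for 0.2 s.
3. the plunger has sprung back up (value of joint plunger below 0.003 m), for 0.2 s.
At the end, for the whole second after the job is handed in: The clamp handle is shut (at least 1.2 of 1.3 rad), the plunger is back up (within 3 mm), and the jar, bin and brush are within 30 mm of where they started (value of joint handle above 1.2 rad and value of joint plunger below 0.003 m and distance of each of jar, bin, brush from where it was at the start of the episode below 0.03 m); the robot touches nothing.
It fails at once if the plunger is pressed more than 8 mm while the clamp is not shut (value of joint plunger above 0.008 m and value of joint handle below 1.1 rad).
It fails at once if the jar, bin or brush is shifted by more than 30 mm (distance of any of jar, bin, brush from where it was at the start of the episode above 0.03 m).
It also fails if it takes over 40 s, if anything falls off the work surface, if the arm or the gripper's body presses on something with over 40 N, if the wrist force passes 120 N, or if a joint passes its speed limit or range.

ROBOT

A 6-joint arm with a two-finger parallel gripper is mounted at the origin on the work surface. World frame = base frame: x ahead of the robot, y to its left, z up, the work surface at z = 0. Lengths are in m, angles in rad, forces in N, time in s.
With the tool pointing down it reaches from about 0.25 to 0.725 m from the base axis. Payload 4 kg.
Tool frame: the origin (TCP) lies midway between the tips of the shut fingers; the grasp point (between the pads) lies 19 mm behind it; z points along the fingers, y is the direction in which the jaws open and shut (so a half turn about z gives the same grasp; the last joint's range is limited). The gripper opens to 85 mm and grips with 20 to 120 N. Pads are 22 mm wide; open, the fingers measure 114 mm over their backs; the gripper's body (76 mm by 85 mm) begins 54 mm behind the grasp point. The pads swing forward as they close: fully open they stand 13 mm farther back than shut.
Start: joints at [-1.29, 0.241, 0.005, 1.335, 0, 1.571], TCP at [0.139, -0.48, 0.231] pointing down, gripper open.
Joint ranges: [-2.72, 2.72], [-1.05, 1.87], [-1.09, 1.28], [-1.99, 2.15], [-1.42, 1.44], [-3.14, 3.14]. Speed limits (rad/s): [2.79, 2.79, 3.14, 3.14, 3.14, 3.14].

INTERFACE

Orientations are given as a unit quaternion [x, y, z, w].
In Python, from workcell import bot gives the robot as it stands.
- The arm moves only by the shell command python3 -m inch 'ROWS'. ROWS is JSON, a list of rows, each a list of 5 numbers: the shift along the tool's x, y, z scaled (see below), then the turn about the tool's z scaled (see below), then the closure, from 0 (fully open) to 1 (shut). A call has 1 to 10 rows; each row is the pose to reach, as a shift and turn from the pose commanded when the call began, along the tool's axes at that moment; what a row does not reach only later rows make up. The controller multiplies each number of a shift by 100 cm and each number of a turn by 120 degrees. A row lasts 1/8 s, in which the tool goes at most 62.5 mm and 10.7 degrees, less where a joint would pass 70% of its speed; a pose out of reach is approached as far as the arm can. A call with a number of a shift or a turn outside -1 to 1 is refused whole. A call with a gripper value outside its range is refused whole. The fingers move at their own pace and stop on an object; the grip force is fixed at half the most. Time passes only in rows, so rows that repeat a pose let the fingers close. It gives the time, the measured TCP pose, the force and the opening at its end, in the units of the state.
- bot.get_obs(): the state, without advancing time (a new reading comes with each control period).
- bot.camera(name): name is "side" or "top" or "wrist"; returns the picture (384x512x3 uint8, red, green, blue); there is no depth.
- bot.calibration(name): a dict with "intrinsics" (3x3 intrinsics, pixels), "xyz" and "attitude" of the camera in the world; the wrist camera has in their place "tool_from_camera" (4x4, takes a point from camera to tool coordinates, whose origin is the TCP and whose axes are the flange's). Camera axes: x right, y down, z forward; pixel columns grow to the right and rows downward; lengths in m; the calibration is good to about 2 mm. The wrist camera is an equidistant fisheye: a pixel r from the principal point sees the ray r / f radians off the axis. A picture is of the moment at which its call begins: read the wrist's pose just before it. calibration takes no time and is no camera call.
- bot.job_done(): hands the job in, once; it reports no verdict.
Trained networks look in the newest picture that a camera, given by its name, has taken for a name from the list of things; names that differ only in an ending like _2 or _b are one class to them, and where a whole thing is asked for, a point or a joint stands for the part that bears it (a point fixed in the world has none). Each returns a list of dicts, best first, with "score" (0 to 1); they miss things now and then, are a little off and sometimes report something else, mostly with a low value. They report only what shows in the picture. A call takes as long as a camera call.
- bot.masks_of(camera, target): "pixels" (384x512 bool, what is visible of it) and "extent" ([left, top, width, height] as shares, 0 to 1, of the picture: columns of its width, rows of its height, round what is visible of it).
- bot.spot_point(camera, target): "point" ([column, row] as shares, 0 to 1, of the picture: columns of its width, rows of its height: a listed point, or the origin of a listed thing).
The state is a dict: "clock": time; "joint_pos": joint angles; "joint_vel": joint speeds; "tau": joint torques, N m; "eef_pos": TCP position; "tool_rot": TCP orientation; "ft_force": force on the tool from outside, world axes, zero at the start; "ft_torque": the same for the moment, N m; "grip_width": finger opening in m.
Only numpy, scipy, OpenCV 4.12 (cv2) and the standard library are available. Lean on these libraries where they do the work, as an engineer would, in place of code of your own. Each camera call takes 0.05 s, during which the arm holds its last target.

## Working session

There is one attempt and no reset: what is moved stays moved. The work goes in short steps, Python scripts to look and compute and a shell command to move; the robot and the scene stay as the last step left them, time stands still between calls to the robot, and variables do not carry over. Pictures are saved under pics/ and viewed, and the job is handed in when it is done.

```bash
mkdir -p pics; ls; python3 - <<'E'
from workcell import bot
import cv2,numpy as np
print(bot.get_obs())
for c in ("side","top"):
    im=bot.camera(c); cv2.imwrite(f"pics/{c}0.png",im[:,:,::-1])
    print(c,bot.calibration(c))
    for t in ("jig","clamp","clamp_pivot","handle_tip","press","plunger_top","jar","bin","brush"):
        r=bot.spot_point(c,t)
        print(t,[(round(d["score"],2),np.round(np.array(d["point"])*[512,384],1)) for d in r[:2]])
print(bot.calibration("wrist"))
E
```

```text
pics
{'clock': 0.0, 'joint_pos': array([-1.28998603e+00,  2.41382801e-01,  3.74326034e-03,  1.33518429e+00,
       -9.61863931e-06,  1.57080622e+00]), 'joint_vel': array([-7.01525489e-04, -1.44269360e-03, -2.30708357e-05,  1.56721530e-04,
       -4.36534948e-04, -1.26600724e-03]), 'tau': array([ 1.31609809e-04, -3.72316039e+01,  2.52408546e+01,  1.68436352e-02,
       -5.80505201e-06,  7.69317751e-06]), 'eef_pos': array([ 0.1383935 , -0.4798241 ,  0.23043528]), 'tool_rot': array([ 9.90159562e-01,  1.39939320e-01, -1.46635785e-04, -1.00310252e-03]), 'ft_force': array([-0.41630123, -1.06111998,  0.31045741]), 'ft_torque': array([ 0.02388628,  0.05017748, -0.02761717]), 'grip_width': 0.0853848561189284}
side {'intrinsics': array([[371.36522832,   0.        , 257.88550943],
       [  0.        , 371.36522832, 196.67535245],
       [  0.        ,   0.        ,   1.        ]]), 'xyz': array([0.22240594, 0.68445857, 0.63152528]), 'attitude': array([-0.20722517,  0.85773731, -0.45789998,  0.10803722])}
jig [(0.81, array([219.9, 241.3]))]
clamp [(0.64, array([267.1, 222.5]))]
clamp_pivot [(0.
[... 898 characters left out ...]
.5, array([194.5, 180.1]))]
jar [(0.91, array([153.5, 231.4]))]
bin [(0.59, array([328.4, 179.8])), (0.52, array([156.3, 230.4]))]
brush [(0.89, array([239. , 249.9]))]
{'intrinsics': array([[297.31863964,   0.        , 257.21049202],
       [  0.        , 297.31863964, 195.52036022],
       [  0.        ,   0.        ,   1.        ]]), 'tool_from_camera': array([[-1.04851607e-03, -9.52619286e-01, -3.04163436e-01,
         7.79955049e-02],
       [ 9.99998816e-01, -1.34130735e-03,  7.53675150e-04,
         6.30923284e-05],
       [-1.12594214e-03, -3.04162286e-01,  9.52619565e-01,
        -1.41933381e-01],
       [ 0.00000000e+00,  0.00000000e+00,  0.00000000e+00,
         1.00000000e+00]])}
```

View pics/side0.png

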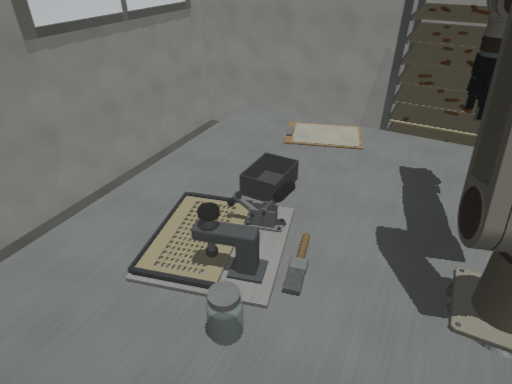

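View pics/top0.png

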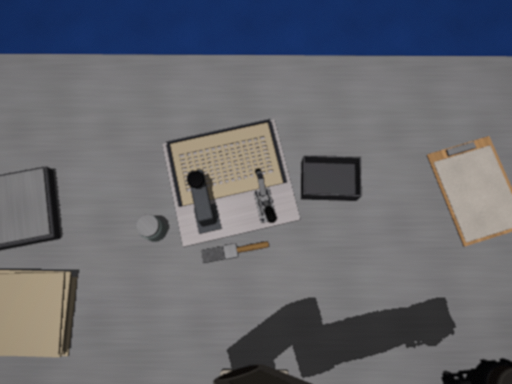

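```bash
cat > h.py <<'E'
from workcell import bot
import numpy as np
from scipy.spatial.transform import Rotation as R
from scipy.optimize import least_squares
def ray(c,px):
    k=bot.calibration(c);d=np.linalg.inv(k["intrinsics"])@[px[0],px[1],1]
    return k["xyz"],R.from_quat(k["attitude"]).apply(d)
def atz(c,px,z):
    o,d=ray(c,px);return o+d*(z-o[2])/d[2]
def proj(c,p):
    k=bot.calibration(c);q=R.from_quat(k["attitude"]).inv().apply(np.atleast_2d(p)-k["xyz"])
    return (q@k["intrinsics"].T)[:,:2]/q[:,2:]
E
python3 - <<'E'
from h import *
np.set_printoptions(precision=4,suppress=True)
S=dict(clamp_pivot=(263.9,212.8,.062),handle_tip=(289.7,180.9,.154),press=(246.7,268.1,.012),plunger_top=(208.6,208.3,.174),jig=(219.9,241.3,0),clamp=(267.1,222.5,.012),jar=(225.2,331.1,0),bin=(268.2,187.5,0),brush=(300,264.1,0))
T=dict(clamp_pivot=(266.9,204.3,.062),handle_tip=(273.8,218.5,.154),press=(206.4,218.8,.012),plunger_top=(194.5,180.1,.174),jig=(225.7,180.4,0),clamp=(263.6,202.7,.012),jar=(153.5,231.4,0),bin=(328.4,179.8,0),brush=(239,249.9,0))
for k in S: print(k,atz("side",S[k][:2],S[k][2]),atz("top",T[k][:2],T[k][2]))
E
```

```text
clamp_pivot [ 0.558  -0.0131  0.062 ] [ 0.5584 -0.036   0.062 ]
handle_tip [ 0.5059 -0.0485  0.154 ] [ 0.5014 -0.0513  0.154 ]
press [0.527  0.1386 0.012 ] [0.5229 0.1441 0.012 ]
plunger_top [0.6027 0.1634 0.174 ] [0.6012 0.1618 0.174 ]
jig [0.6406 0.0748 0.    ] [0.6453 0.089  0.    ]
clamp [ 0.5601 -0.0385  0.012 ] [ 0.5732 -0.0278  0.012 ]
jar [0.4878 0.3006 0.    ] [0.4855 0.3037 0.    ]
bin [ 0.6422 -0.2164  0.    ] [ 0.649  -0.2285  0.    ]
brush [0.4255 0.0575 0.    ] [0.4313 0.0454 0.    ]
```

```bash
python3 - <<'E'
import cv2
a=cv2.imread("pics/side0.png")[160:300,120:320];b=cv2.imread("pics/top0.png")[110:270,140:340]
cv2.imwrite("pics/z1.png",cv2.resize(a,None,fx=4,fy=4,interpolation=3))
cv2.imwrite("pics/z2.png",cv2.resize(b,None,fx=3.7,fy=3.7,interpolation=3))
E
```

```text
(no output)
```

View pics/z1.png

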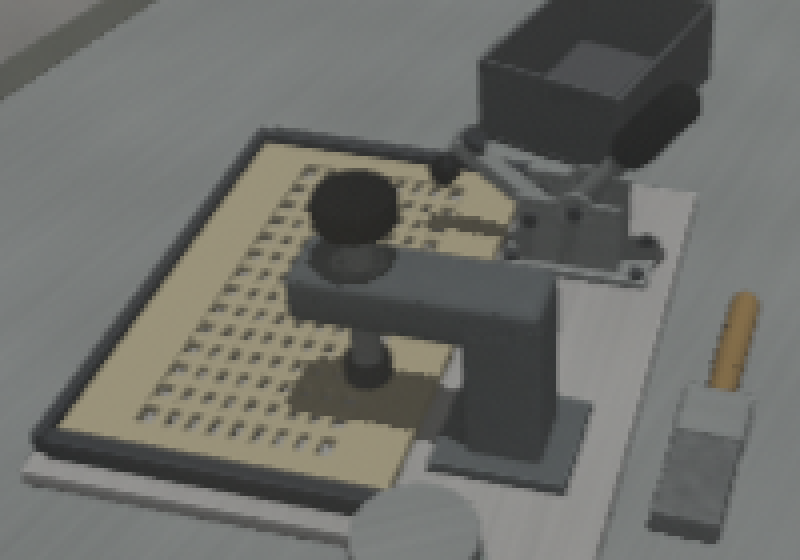

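View pics/z2.png

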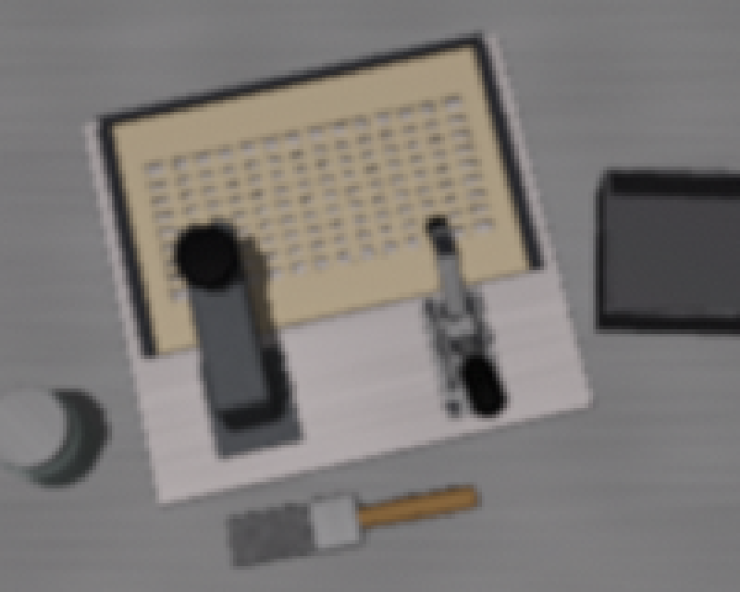

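```bash
python3 - <<'E'
from h import *
np.set_printoptions(precision=4,suppress=True)
a=atz("top",(183.2,245.1),.012);b=atz("top",(300,218.6),.012);d=a-b
print(a,b,np.linalg.norm(d),np.degrees(np.arctan2(-d[0],d[1])))
yaw=np.arctan2(-d[0],d[1]);u=np.array([np.cos(yaw),np.sin(yaw),0])
o=bot.get_obs();M=R.from_quat(o["tool_rot"]).as_matrix();print(M)
p=o["eef_pos"]
tip=np.array([.5035,-.05,0]);
for n,q in (("pre",tip-.075*u+[0,0,.13]),("preHigh",tip-.075*u+[0,0,.23]),("end",tip+.085*u+[0,0,.13])): print(n,q,M.T@(q-p))
print("u in tool",M.T@u, np.degrees(np.arctan2(M[1,0],M[0,0])))
E
python3 -m inch '[[0,0,-0.03,0,1],[0,0,-0.03,0,1]]'
```

```text
[0.4435 0.2108 0.012 ] [ 0.525  -0.1372  0.012 ] 0.3573744598585439 13.18529515460066
[[ 0.9608  0.2771 -0.    ]
 [ 0.2771 -0.9608 -0.    ]
 [-0.      0.     -1.    ]]
pre [ 0.4305 -0.0671  0.13  ] [ 0.395  -0.3162  0.1013]
preHigh [ 0.4305 -0.0671  0.23  ] [ 0.395  -0.3162  0.0013]
end [ 0.5863 -0.0306  0.13  ] [ 0.5548 -0.3081  0.1013]
u in tool [ 0.9987  0.0506 -0.    ] 16.087265415061392
clock: 1.25
eef_pos: [0.139, -0.4818, 0.2634]
tool_rot: [0.99, 0.14, 0.0, 0.002]
ft_force: [0.5, -0.5, -1.0]
grip_width: 0.0517
```

```bash
python3 -m inch '[[0.048,-0.039,0,0.006,1],[0.097,-0.078,0,0.012,1],[0.146,-0.117,0,0.018,1],[0.195,-0.156,0,0.024,1],[0.244,-0.195,0,0.024,1],[0.293,-0.234,0,0.024,1],[0.342,-0.273,0,0.024,1],[0.385,-0.308,0,0.024,1],[0.395,-0.316,0,0.024,1],[0.395,-0.316,0,0.024,1]]'; python3 - <<'E'
from h import *
import cv2
o=bot.get_obs();print(o)
im=bot.camera("wrist");cv2.imwrite("pics/w1.png",im[:,:,::-1])
r=bot.spot_point("wrist","handle_tip");print([(d["score"],np.array(d["point"])*[512,384]) for d in r[:2]])
k=bot.calibration("wrist");M=R.from_quat(o["tool_rot"]).as_matrix()
for z,n in ((.154,"handle_tip"),(.062,"clamp_pivot"),(.174,"plunger_top")):
    for d in bot.spot_point("wrist",n)[:2]:
        px=np.array(d["point"])*[512,384];q=(px-k["intrinsics"][:2,2])/k["intrinsics"][0,0];t=np.linalg.norm(q)
        v=np.r_[q/t*np.sin(t),np.cos(t)];T=k["tool_from_camera"]
        w=M@T[:3,:3]@v;c=M@T[:3,3]+o["eef_pos"];print(n,d["score"],px,c+w*(z-c[2])/w[2])
E
```

```text
clock: 2.5
eef_pos: [0.4303, -0.0669, 0.2606]
tool_rot: [0.993, 0.116, -0.001, 0.0]
ft_force: [-0.3, 0.2, 0.2]
grip_width: -0.0001
{'clock': 2.5, 'joint_pos': array([-1.53967216e-01,  1.01904304e-01, -8.77487947e-02,  1.38259318e+00,
       -5.07819467e-04,  2.75525453e+00]), 'joint_vel': array([-0.04489476, -0.01749479, -0.01200205,  0.00856488, -0.00580947,
       -0.00516947]), 'tau': array([  0.96137334, -30.23041248,  25.75371981,  -0.11997841,
         0.09885026,   0.05515303]), 'eef_pos': array([ 0.43031019, -0.06693818,  0.26061187]), 'tool_rot': array([ 9.93257745e-01,  1.15924378e-01, -7.66444750e-04,  5.12197157e-05]), 'ft_force': array([-0.26475953,  0.15267391,  0.23376982]), 'ft_torque': array([ 0.02273937,  0.00872906, -0.05258237]), 'grip_width': -0.00014066382557546348}
[(0.86, array([251.8016, 112.8192]))]
handle_tip 0.86 [251.8016 112.8192] [ 0.49765192 -0.04674283  0.154     ]
clamp_pivot 0.95 [256.8192  49.6896] [ 0.56670263 -0.03471618  0.062     ]
```

View pics/w1.png

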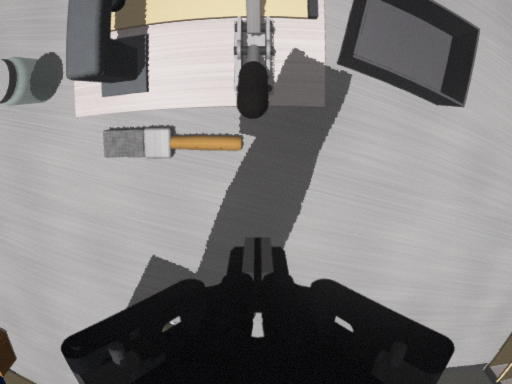

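The picture shows the grip end at (252,113), in line with the shut fingers (258,240). The three cameras agree on the tip to about 6 mm. I'll descend behind the grip now.

```bash
python3 -m inch '[[0,-0.003,0.05,0,1],[0,-0.003,0.1,0,1],[0,-0.003,0.131,0,1],[0,-0.003,0.131,0,1]]' && python3 -m inch '[[0.02,0,0,0,1],[0.04,0,0,0,1],[0.055,0,0,0,1],[0.07,0,0,0,1],[0.085,0,0,0,1]]'
```

```text
clock: 3.25
eef_pos: [0.4272, -0.065, 0.1284]
tool_rot: [0.993, 0.114, -0.003, -0.001]
ft_force: [0.4, -0.5, 0.7]
grip_width: 0.0002
clock: 3.88
eef_pos: [0.5101, -0.0455, 0.1312]
tool_rot: [0.993, 0.114, -0.003, -0.0]
ft_force: [-7.1, -0.5, 4.3]
grip_width: -0.0001
```

```bash
python3 -m inch '[[0.015,0,0,0,1],[0.03,0,0,0,1],[0.045,0,0,0,1],[0.058,0,0,0,1],[0.07,0,0,0,1],[0.07,0,0,0,1]]'; python3 - <<'E'
from h import *
import cv2
im=bot.camera("side");cv2.imwrite("pics/s2.png",cv2.resize(im[140:300,100:340,::-1],None,fx=3,fy=3))
E
```

```text
clock: 4.62
eef_pos: [0.5815, -0.0289, 0.1304]
tool_rot: [0.993, 0.115, 0.0, 0.0]
ft_force: [-0.7, 1.2, -0.8]
grip_width: 0.0
```

View pics/s2.png

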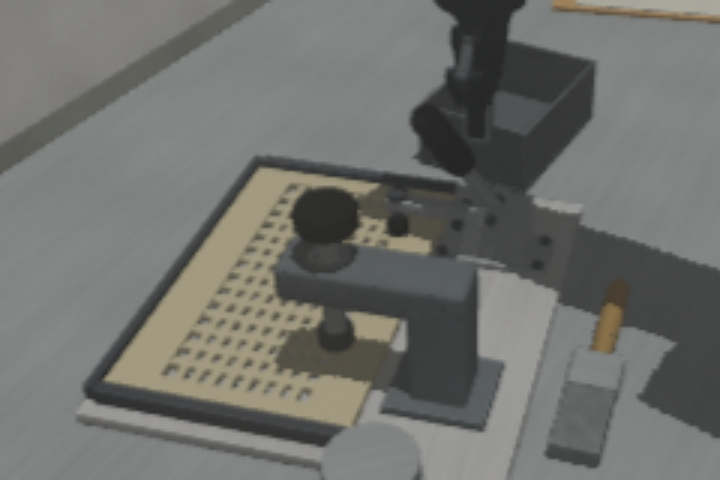

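The grip has passed the finger, at crop (440,138), and leans toward the tray. I'll lift off and check that it's shut.

```bash
python3 -m inch '[[-0.02,0,0,0,1],[-0.03,0,-0.05,0,1],[-0.03,0,-0.1,0,1],[-0.03,0,-0.12,0,1],[-0.03,0,-0.12,0,1]]'; python3 - <<'E'
from h import *
import cv2
np.set_printoptions(precision=4,suppress=True)
o=bot.get_obs();p=o["eef_pos"];M=R.from_quat(o["tool_rot"]).as_matrix()
for c in ("side","top"):
    im=bot.camera(c);a=im[140:300,100:340] if c=="side" else im[110:270,120:360]
    cv2.imwrite(f"pics/{c}3.png",cv2.resize(a[:,:,::-1],None,fx=3,fy=3))
    for n,z in (("handle_tip",.154),("plunger_top",.174)):
        for d in bot.spot_point(c,n)[:2]: px=np.array(d["point"])*[512,384];print(c,n,round(d["score"],2),px,atz(c,px,z))
print("expected shut tip", proj("side",[.635,-.018,.154]),proj("top",[.635,-.018,.154]))
print(p,M.T@(np.array([.602,.1625,.20])-p))
E
```

```text
clock: 5.3
eef_pos: [0.5521, -0.0361, 0.2524]
tool_rot: [0.993, 0.115, 0.002, 0.0]
ft_force: [0.3, -0.7, -0.3]
grip_width: -0.0001
side handle_tip 0.59 [239.0016 174.4896] [ 0.6321 -0.018   0.154 ]
side handle_tip 0.47 [270.1824 184.896 ] [ 0.5406 -0.0096  0.154 ]
side plunger_top 0.79 [207.0016 205.9008] [0.6105 0.1576 0.174 ]
expected shut tip [[237.9885 174.2171]] [[261.4127 170.3167]]
[ 0.5521 -0.0361  0.2524] [ 0.0937 -0.182   0.0525]
```

View pics/side3.png

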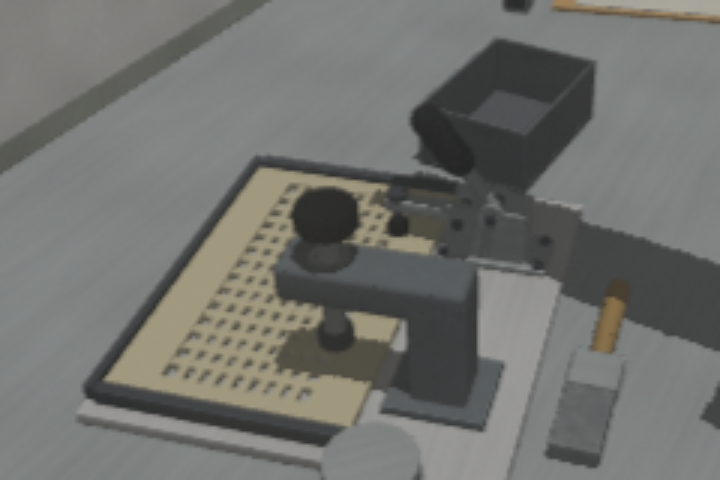

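View pics/top3.png

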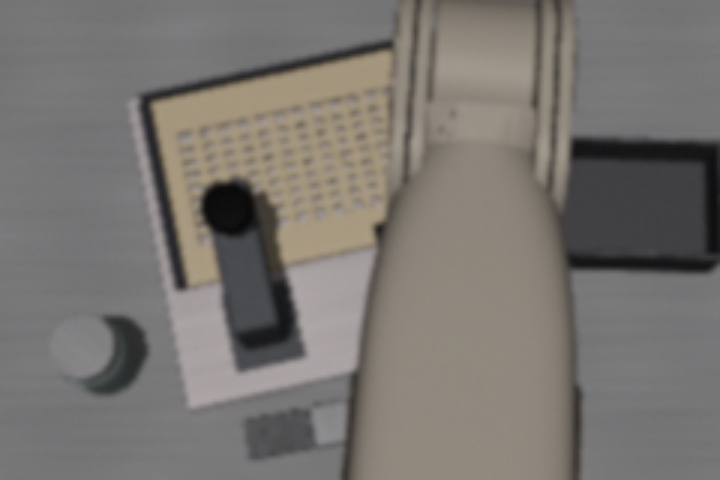

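The side view puts the tip at (239,174), against (238,174) predicted for fully shut. The clamp is closed. Next I move above the knob.

```bash
python3 -m inch '[[0.03,-0.06,0,0,1],[0.06,-0.12,0,0,1],[0.096,-0.178,0,0,1],[0.096,-0.178,0,0,1],[0.096,-0.178,0,0,1]]'; python3 - <<'E'
from h import *
import cv2
o=bot.get_obs()
im=bot.camera("wrist");cv2.imwrite("pics/w4.png",im[:,:,::-1])
k=bot.calibration("wrist");M=R.from_quat(o["tool_rot"]).as_matrix();T=k["tool_from_camera"]
print(o["eef_pos"])
for z,n in ((.174,"plunger_top"),(.154,"handle_tip")):
    for d in bot.spot_point("wrist",n)[:2]:
        px=np.array(d["point"])*[512,384];q=(px-k["intrinsics"][:2,2])/k["intrinsics"][0,0];t=np.linalg.norm(q)
        v=np.r_[q/t*np.sin(t),np.cos(t)]
        w=M@T[:3,:3]@v;c=M@T[:3,3]+o["eef_pos"];print(n,d["score"],px,c+w*(z-c[2])/w[2])
E
```

```text
clock: 6.22
eef_pos: [0.6059, 0.1523, 0.2489]
tool_rot: [0.993, 0.122, -0.002, -0.003]
ft_force: [-0.7, 0.9, 0.1]
grip_width: -0.0
[0.60587766 0.15233514 0.24888782]
plunger_top 0.56 [247.0912 198.912 ] [0.60963626 0.16148251 0.174     ]
handle_tip 0.98 [434.0224 211.392 ] [ 0.63374835 -0.01679799  0.154     ]
```

View pics/w4.png

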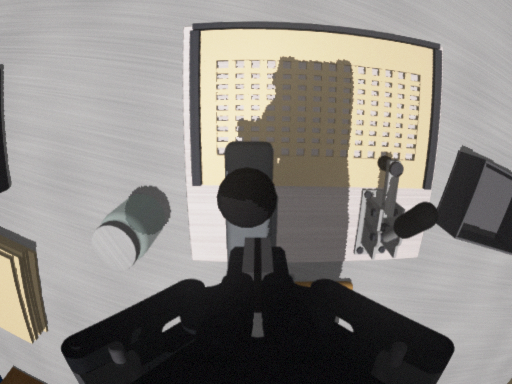

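The picture shows the knob at (247,199), about 8 mm to the left of the fingers, and the handle shut at (434,211). I'll correct the offset and descend.

```bash
python3 -m inch '[[0.002,-0.004,0.04,0,1],[0.002,-0.004,0.065,0,1],[0.002,-0.004,0.065,0,1],[0.002,-0.004,0.065,0,1]]'
```

```text
clock: 6.88
eef_pos: [0.6081, 0.1541, 0.1869]
tool_rot: [0.992, 0.122, 0.0, -0.004]
ft_force: [0.2, -0.5, 0.3]
grip_width: 0.0001
```

```bash
python3 -m inch '[[0,0,0.015,0,1],[0,0,0.025,0,1],[0,0,0.03,0,1],[0,0,0.03,0,1]]'
```

```text
clock: 7.38
eef_pos: [0.6096, 0.1551, 0.1575]
tool_rot: [0.992, 0.123, 0.003, -0.004]
ft_force: [1.3, -2.3, 9.8]
grip_width: 0.0001
```

```bash
python3 -m inch '[[0,0,0.006,0,1],[0,0,0.011,0,1],[0,0,0.011,0,1],[0,0,0.011,0,1]]'
```

```text
clock: 7.88
eef_pos: [0.6097, 0.1552, 0.149]
tool_rot: [0.992, 0.123, 0.004, -0.004]
ft_force: [-1.2, -1.7, 18.1]
grip_width: 0.0003
```

```bash
python3 -m inch '[[0,0,0.002,0,1],[0,0,0.002,0,1],[0,0,0.002,0,1],[0,0,0.002,0,1]]'; python3 - <<'E'
from h import *
import cv2
cv2.imwrite("pics/s5.png",cv2.resize(bot.camera("side")[140:300,100:340,::-1],None,fx=3,fy=3))
E
```

```text
clock: 8.38
eef_pos: [0.6097, 0.1552, 0.149]
tool_rot: [0.992, 0.123, 0.004, -0.004]
ft_force: [-5.2, -3.0, 25.2]
grip_width: -0.0
```

View pics/s5.png

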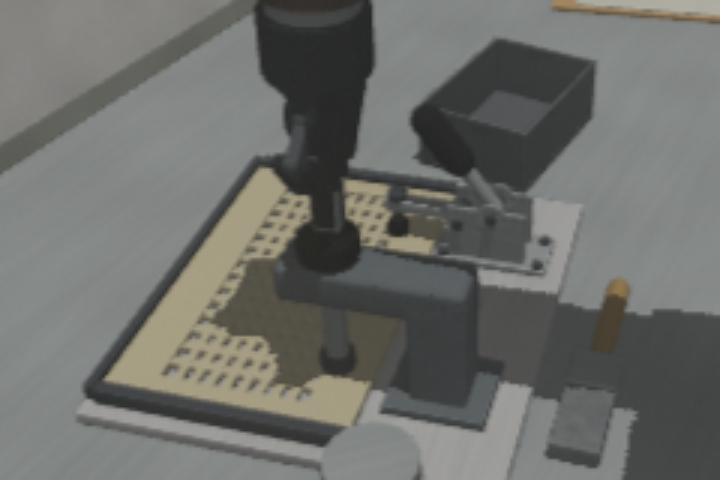

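The plunger is on its stop: z hasn't changed (0.149 m) while the force rose from 18 N to 25 N. In the picture the knob at crop (328,245) sits on the head and the clamp is still shut. I'll release it now.

```bash
python3 -m inch '[[0,0,-0.02,0,1],[0,0,-0.05,0,1],[0,0,-0.09,0,1],[0,0,-0.12,0,1],[0,0,-0.12,0,1],[0,0,-0.12,0,1]]'; python3 - <<'E'
from h import *
import cv2
np.set_printoptions(precision=4,suppress=True)
for c in ("side","top"):
    im=bot.camera(c);a=im[140:380,100:340] if c=="side" else im[110:270,120:380]
    cv2.imwrite(f"pics/{c}6.png",cv2.resize(a[:,:,::-1],None,fx=2.4,fy=2.4))
    for n,z in (("handle_tip",.154),("plunger_top",.174),("jar",0),("bin",0),("brush",0)):
        for d in bot.spot_point(c,n)[:1]: px=np.array(d["point"])*[512,384];print(c,n,round(d["score"],2),px,atz(c,px,z))
E
```

```text
clock: 9.18
eef_pos: [0.6071, 0.1544, 0.261]
tool_rot: [0.992, 0.123, -0.001, -0.004]
ft_force: [-0.0, -0.1, -0.6]
grip_width: -0.0001
side handle_tip 0.65 [238.2848 173.184 ] [ 0.6369 -0.0229  0.154 ]
side plunger_top 0.77 [206.7968 207.8976] [0.6069 0.1639 0.174 ]
side jar 0.78 [221.696  334.1184] [0.4903 0.3097 0.    ]
side bin 0.91 [269.9776 184.0128] [ 0.6462 -0.2379  0.    ]
side brush 0.91 [298.2912 262.6944] [0.4309 0.0549 0.    ]
top handle_tip 0.61 [262.7072 171.1872] [ 0.6325 -0.0216  0.154 ]
top jar 0.48 [153.7024 232.2816] [0.4828 0.303  0.    ]
top bin 0.61 [233.216  179.5968] [0.6479 0.0658 0.    ]
top brush 0.78 [237.824  249.4848] [0.4325 0.0489 0.    ]
```

View pics/side6.png

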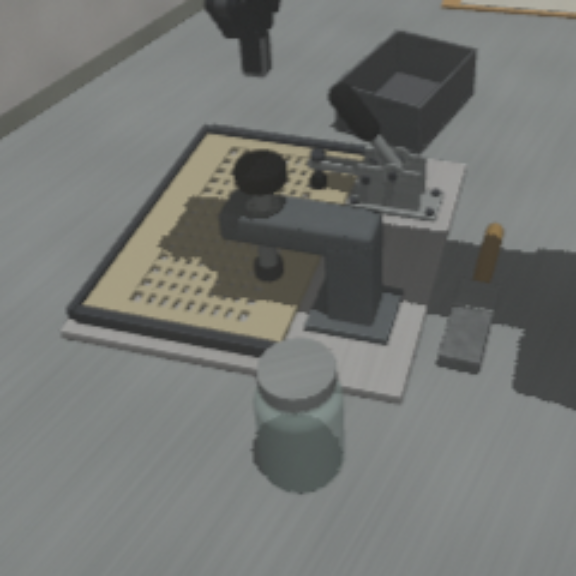

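The knob is back up at crop (262,172), the handle is shut at (352,110), and the jar, bin and brush haven't moved. The gripper is clear of everything.

```bash
python3 -c "
from workcell import bot
print(bot.job_done())"
```

```text
the job is handed in; nothing more can be done
None
```

The tray should have its batch mark: I shut the clamp, then pressed the plunger to its stop and let it spring back. I handed the job in at about 9.2 s of the 40 s allowed. No verdict is reported, so this rests on my own checks.

- **Clamp:** I pushed the handle past upright with the closed fingers and it snapped shut. After the release its tip was within about 6 mm of the predicted shut position in both the side and top views.
- **Plunger:** It was pressed to its stop with the fingertips at 0.149 m. The force rose from 18 N to 25 N without further travel, and I held it there for about 0.5 s. Afterwards the side view showed it back up.
- **Bystanders:** The jar and brush read within about 10 mm of their first positions, which is about the networks' own scatter. The bin's side-view reading came out 22 mm off its first one, but the picture shows it in place.
- **Clearance:** The gripper ended at 0.26 m, touching nothing, with about 0 N on the wrist.

Two network readings in the last check failed. The top camera's bin point landed on the jig, so I discarded it. The top camera also did not find the plunger in that picture, so its return is confirmed by the side view only.

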